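# Third hand: press a lapped cleat against a sprung fence plate

### The job

Lay the lapped cleat flat in the jig's low channel with its square end facing the sprung plate and still clear of it, then slide it along the channel and press that end against the plate until the brass pointer stands between the two ridges; never drive the plate to its back stop. Keep pressing steadily so that I can drive the screw: the program finishes while the robot still holds the cleat pressed there. Leave the plain cleat, the tools and the tin where they are.

Things in the scene. Friction and masses are not known exactly. Their poses are not given: they have to be found in the camera images.
- lapped_cleat: Loose light-wood cleat, 120 long (x) x 38 wide (y) x 40 mm high, 0.09 to 0.18 kg. From x = -60 to -24 mm it is cut down to a 20 mm high step (the lap); the rest is 40 mm high and ends in a plain square face at x = +60 mm. Origin: centre of the underside of the whole length; the centre of mass is 7 mm from it towards the square end. The similar plain cleat has no step.
- cleat_square_end (a point): Centre of the cleat's square end face, 60 mm from the cleat's origin along its +x, 20 mm above its underside.
- jig: Wooden jig fixed to the table. Origin on the table surface; +x is the pressing direction, towards the sprung plate and roughly away from the robot; z up. Bed: x -130 to +150 mm, 130 mm wide, top at z = 15 mm, where the cleat lies. Behind the plate two dark guide blocks, x 102 to 142, y +-(21 to 51) mm, up to z = 60 mm, carry its rods.
- channel (a point): Middle of the floor of the jig's channel, on the bed, at x = -40, y = 0, z = 15 mm of the jig; axes as the jig's. Two low parallel rails, 120 mm long (jig x -100 to +20 mm), 10 mm wide, 6 mm high (top at z = 21 mm) leave 50 mm between them.
- ridges (a point): Midpoint between the two thin metal ridges on top of the guide block at the jig's -y side, at their height. Their inner edges are 12 mm apart along the jig's x; the tip of the brass pointer that rides on the plate, just above them, must stand between them. At rest it is 18 mm short of this point.
- plate_facing (a point): Plywood facing of the upright sprung plate (90 mm wide, z from 19 to 61 mm above the table; the steel plate behind it reaches z = 65 mm, the pointer z = 72 mm). This point: lower middle of its front face, the face that meets the cleat. With the plate at rest it is 50 mm along +x from the jig's origin, and moves along the jig's +x as the plate yields.
- plate (a joint): How far the sprung plate has been pushed back, m: 0 at rest, back stop at 0.036. The spring resists with 400 N/m from zero (plus up to about 0.2 N of friction). The pointer is level with the inner edges of the two ridges at 0.012 (near ridge, 4.8 N) and 0.024 (far ridge, 9.6 N); midway is 0.018 (7.2 N).
- plain_cleat: Loose bystander: plain rectangular light-wood cleat, 120 (x) x 38 x 40 mm, full height all along. Origin: centre of the underside. The two cleats may have changed places.
- screwdriver: Loose bystander: screwdriver with a red handle, 199 mm long, lying behind the jig. Origin: centre of its underside.
- thread_tin: Loose bystander: small round grey tin, 48 mm across, 38 mm high, at the right, towards the robot. Origin: centre of its underside.
- try_square: Loose bystander: try square with a dark wooden stock and steel blade, 161 x 130 x 17 mm, at the far side of the table. Origin: centre of its extent, underside.
Things that resemble listed ones, but are neither listed nor needed, are in the scene too. Leave any grey look-alike of the lapped_cleat alone.

How it is judged:
By the outcome, as a careful person would: the job done as asked, in the order asked, and still so for the second after the job is handed in, while the arm keeps its last pose, push and grip.
It also fails if it takes over 40 s, if anything falls off the work surface, if the arm or the gripper's body presses on something with over 40 N, if the wrist force passes 120 N, or if a joint passes its speed limit or range.

### The arm

A 7-joint arm with a two-finger parallel gripper is mounted at the origin on a cart in front of the work surface, level with it; the furniture and walls round the work are solid. World frame = base frame: x ahead of the robot, y to its left, z up, the work surface at z = 0. Lengths are in m, angles in rad, forces in N, time in s.
With the tool pointing down it reaches from about 0.35 to 0.9 m from the base axis. Payload 8.1 kg.
Tool frame: the origin (TCP) lies between the finger pads; the fingertips stand ahead of it and the grasp point (between the pads) is the TCP (arm.nose_length is the z of the fingertips in the tool frame, in m); z points along the fingers, y is the line along which they close (so a half turn about z gives the same grasp; the last joint's range is limited). The gripper opens to 92 mm and grips with 3 to 60 N. Pads are 19 mm wide; open, the fingers measure 130 mm over their backs; the gripper's body (75 mm by 190 mm) begins 47 mm behind the grasp point.
Start: joints at [1.244, 0.434, 0.025, 1.573, -0.012, 1.134, -0.075], TCP at [0.139, -0.609, 0.246] pointing down, gripper open.
Joint ranges: [-2.62, 2.62], [-0.44, 2.09], [-1.27, 1.32], [0.08, 2.57], [-1.32, 4.46], [0.12, 2], [-2.74, 2.74]. Speed limits (rad/s): [2.22, 2.22, 3.01, 3.01, 3.14, 3.14, 3.14].

### API

Orientations are given as a rotation vector (axis times angle).
In Python, from cell import sensors, optics, arm gives the robot as it stands.
- The arm moves only by the tool arm_command, never from a script. Its argument "deltas" is one flat list of numbers, 7 for each row, row after row: the turn, a rotation vector about the world's x, y, z as a fraction of full scale, then the shift along the world's x, y, z as a fraction of full scale, then the finger opening in mm, from 0 to 91.8. In form: [wx, wy, wz, dx, dy, dz, fingers, wx, wy, wz, dx, dy, dz, fingers, ...]. A call has 1 to 20 rows; each row is the pose to reach, as a shift and turn from the pose commanded when the call began; what a row does not reach only later rows make up. Full scale, the value 1, is 1 m for a shift and 90 degrees for a turn. A row lasts 1/10 s, in which the tool goes at most 50 mm and 8.59 degrees, less where a joint would pass 70% of its speed; a pose out of reach is approached as far as the arm can. A call with a number of a shift or a turn outside -1 to 1 is refused whole. A call with a gripper value outside its range is refused whole. The fingers move at their own pace and stop on an object; "force" is the grip in N (left out, the last holds). Time passes only in rows, so rows that repeat a pose let the fingers close. It gives the time, the measured TCP pose, the force, the opening and the grip force at its end, in the units of the state.
- sensors.observe(): the state, without advancing time (a new reading comes with each control period).
- optics.get_image(name): name is "side" or "top" or "wrist"; returns the picture (384x512x3 uint8, blue, green, red); there is no depth.
- optics.calibration(name): a dict with "camera_matrix" (3x3 intrinsics, pixels), "rvec" (rotation vector, rad) and "tvec" (3), from world to camera coordinates, as OpenCV has them. Camera axes: x right, y down, z forward; pixel columns grow to the right and rows downward; lengths in m; the calibration is good to about 2 mm. A picture is of the moment at which its call begins: read the wrist's pose just before it. calibration takes no time and is no camera call; for the wrist camera it gives the pose at the moment of the call.
- arm.sign_off(): hands the job in; it is judged then, once.
The state is a dict: "clock": time; "joints": joint angles; "dq": joint speeds; "joint_efforts": joint torques, N m; "position": TCP position; "ee_rot": TCP orientation; "force": force on the tool from outside, world axes, zero at the start; "ft_torque": the same for the moment, N m; "width": opening from 0.0 (shut) to 1.0 (fully open); "gripper_force": force on a finger pad.
Only numpy, scipy, OpenCV 4.12 (cv2) and the standard library are available. Lean on these libraries where they do the work, as an engineer would, in place of code of your own. Each camera call takes 0.05 s, during which the arm holds its last target. There are 200 camera calls.

## Working session

There is one attempt and no reset: what is moved stays moved. The work goes in short steps, Python scripts to look and compute and a tool call to move; the robot and the scene stay as the last step left them, time stands still between calls to the robot, and variables do not carry over. Pictures are saved under pics/ and viewed, at most 10 in all, crops included, and the job is handed in when it is done.

Besides the shell and the picture viewer there is one more tool, called in YAML: its name, and indented under it one key for each argument. arm_command: Moves the arm, as the interface text tells. Its arguments: {"type":"object","properties":{"deltas":{"type":"array","items":{"type":"number"}},"force":{"type":"number"}},"required":["deltas"]}

```bash
ls; mkdir -p pics
python3 - <<'E'
from cell import sensors, optics, arm
import cv2, numpy as np
print(sensors.observe(), arm.nose_length)
for n in ("top","side"):
    im=optics.get_image(n); cv2.imwrite(f"pics/{n}0.png",im)
    c=optics.calibration(n); print(n,c)
a=cv2.imread("pics/top0.png");b=cv2.imread("pics/side0.png")
E
```

```text
pics
{'clock': 0.0, 'joints': array([ 1.2444142 ,  0.43521088,  0.02497092,  1.57410146, -0.01160088,
        1.1339733 , -0.07506136]), 'dq': array([-1.12395559e-03, -1.06040743e-03,  3.35884059e-05,  3.62930454e-04,
       -2.62826072e-04,  1.27611999e-03,  1.90619555e-03]), 'joint_efforts': array([-7.70079059e-04, -6.67854953e+01,  9.83990729e-01, -3.14466476e+01,
       -6.06498937e-02,  4.29469091e-02,  1.56962637e-04]), 'position': array([ 0.13854214, -0.60896292,  0.24495074]), 'ee_rot': array([-3.12044547e+00, -3.50567410e-01,  4.87080089e-04]), 'force': array([-1.27155738,  0.16246509, -0.15897362]), 'ft_torque': array([ 0.03416477, -0.05162713, -0.02513387]), 'gripper_force': 0.0, 'width': 0.9990008960433888} 0.019
top {'camera_matrix': array([[384.64061896,   0.        , 258.56693204],
       [  0.        , 384.64061896, 195.0745463 ],
       [  0.        ,   0.        ,   1.        ]]), 'rvec': array([ 2.15241112, -2.18922543,  0.11526408]), 'tvec': array([-0.06234989,  0.59562846,  1.2429633 ])}
side {'camera_matrix': array([[473.64436552,   0.        , 253.67516006],
       [  0.        , 473.64436552, 194.43671841],
       [  0.        ,   0.        ,   1.        ]]), 'rvec': array([ 2.17204667, -0.35616323,  0.18579743]), 'tvec': array([-0.55665463,  0.10972943,  1.60831804])}
```

View pics/top0.png

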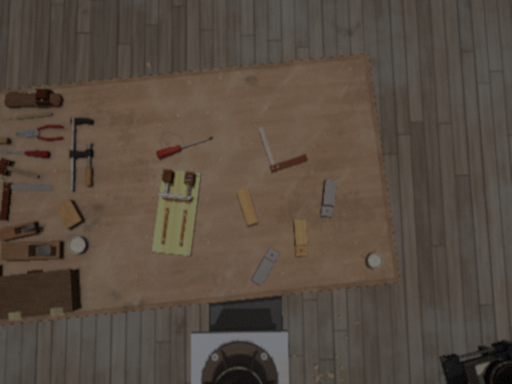

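View pics/side0.png

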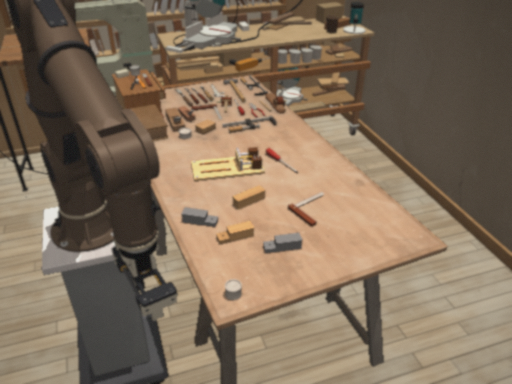

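The top view shows the jig at about (177,213), with its guide blocks at (168,177) and (189,179) and the plate at about (177,197). The candidates are wood piece A (247,207), wood piece B (300,238), and two grey look-alikes at (265,266) and (328,198). B seems to have a step at its lower end, around (300,252), so it fits the description. A looks plain. I'll confirm this in an enlarged crop and measure.

```bash
cat > h.py <<'E'
import cv2, numpy as np
from cell import sensors, optics, arm
def cast(cal, px, z):
    """pixels -> world points on the plane at height z"""
    R=cv2.Rodrigues(cal["rvec"])[0]; t=np.ravel(cal["tvec"]); K=cal["camera_matrix"]
    p=np.c_[np.atleast_2d(px),np.ones(len(np.atleast_2d(px)))]
    d=(np.linalg.inv(K)@p.T).T@R; c=-R.T@t
    return c+d*((z-c[2])/d[:,2])[:,None]
def proj(cal, P):
    return cv2.projectPoints(np.float64(P).reshape(-1,1,3),cal["rvec"],cal["tvec"],cal["camera_matrix"],None)[0].reshape(-1,2)
E
python3 - <<'E'
from h import *
im=cv2.imread("pics/top0.png"); cal=optics.calibration("top")
hsv=cv2.cvtColor(im,cv2.COLOR_BGR2HSV)
for n,(u,v) in dict(A=(247,207),B=(300,232),B2=(300,252),jig=(174,230),rail=(166,225),table=(220,260),block=(168,177),plate=(177,197)).items(): print(n,hsv[v,u])
side=cv2.imread("pics/side0.png")
a=cv2.resize(im[175:275,150:320],None,fx=4.5,fy=4.5,interpolation=cv2.INTER_CUBIC)[:,:790]
b=cv2.resize(side[140:250,180:330],None,fx=4,fy=4,interpolation=cv2.INTER_CUBIC)
c=cv2.resize(im[165:270,145:320],None,fx=3,fy=3,interpolation=cv2.INTER_CUBIC); d=cv2.resize(side[145:250,185:310],None,fx=2.1,fy=2.1,interpolation=cv2.INTER_CUBIC)
out=np.zeros((600,800,3),np.uint8); out[:c.shape[0],:c.shape[1]]=c; out[600-d.shape[0]:,800-d.shape[1]:]=d
cv2.imwrite("pics/crop1.png",cv2.convertScaleAbs(out,alpha=1.6))
E
```

```text
A [ 18 120 119]
B [ 19 110 118]
B2 [ 15 124 109]
jig [ 29  84 121]
rail [ 17 131  84]
table [ 13  80 105]
block [ 10 166  66]
plate [ 25  33 101]
```

View pics/crop1.png

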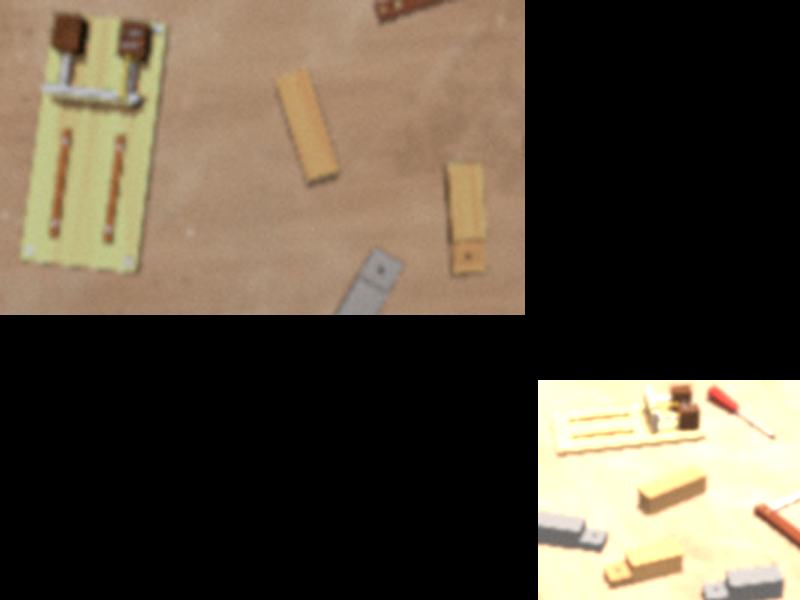

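The crop confirms that B at (300,238) is light wood with a 20 mm step at its robot-side end, which carries a screw mark, and a square end facing away from the robot. A at (247,207) is full height all along, so it is the plain cleat, and the grey ones are look-alikes. Next I'll measure both.

Run:
```python
from h import *
im=cv2.imread("pics/top0.png"); cal=optics.calibration("top")
big=cv2.resize(im,None,fx=4,fy=4,interpolation=cv2.INTER_CUBIC)
hsv=cv2.cvtColor(big,cv2.COLOR_BGR2HSV)
tw=lambda q,z: cast(cal,(np.array(q)+.5)/4-.5,z)[:,:2]
def comp(lo,hi,roi,close=1):
    u0,v0,u1,v1=[4*k for k in roi]; m=np.zeros(hsv.shape[:2],np.uint8)
    m[v0:v1,u0:u1]=cv2.inRange(hsv[v0:v1,u0:u1],lo,hi)
    m=cv2.morphologyEx(m,cv2.MORPH_OPEN,np.ones((3,3))); m=cv2.morphologyEx(m,cv2.MORPH_CLOSE,np.ones((close,close)))
    return sorted(cv2.findContours(m,cv2.RETR_EXTERNAL,cv2.CHAIN_APPROX_NONE)[0],key=cv2.contourArea)[::-1]
def rep(name,c,z):
    p=tw(c[:,0,:],z); r=cv2.minAreaRect(np.float32(p*1000)); b=cv2.boxPoints(r)
    print(name,np.round(r[0],1),np.round(r[1],1),round(r[2],2)); print(np.round(b,1).tolist())
for n,roi in dict(B=(285,212,315,262),A=(230,182,262,230)).items():
    cs=comp((13,95,80),(24,255,255),roi,9); rep(n+"@40",cs[0],.04); rep(n+"@20",cs[0],.02)
cs=comp((23,55,90),(36,255,255),(145,165,206,262),25); rep("jig",cs[0],.015)
for c in comp((5,125,60),(21,255,110),(155,205,195,250),9)[:2]: rep("rail",c,.021)
```

```text
B@40 [ 463.7 -195.7] [ 80.7 146.5] 89.03
[[389.79998779296875, -234.89999389648438], [536.2999877929688, -237.3000030517578], [537.7000122070312, -156.60000610351562], [391.20001220703125, -154.10000610351562]]
B@20 [ 463.7 -197.8] [ 82.  148.8] 89.03
[[388.70001220703125, -237.5], [537.4000244140625, -240.10000610351562], [538.7999877929688, -158.10000610351562], [390.0, -155.5]]
A@40 [562.1 -48.2] [124.   75.6] 16.08
[[492.1000061035156, -29.100000381469727], [513.0, -101.69999694824219], [632.2000122070312, -67.4000015258789], [611.2000122070312, 5.300000190734863]]
A@20 [563.7 -47.9] [126.   76.8] 16.08
[[492.5, -28.5], [513.7999877929688, -102.30000305175781], [634.7999877929688, -67.4000015258789], [613.5999755859375, 6.400000095367432]]
jig [544.8 203.8] [131.2 279.4] 82.77
[[398.0, 156.1999969482422], [675.0999755859375, 121.0999984741211], [691.7000122070312, 251.3000030517578], [414.5, 286.3999938964844]]
rail [500.7 239.3] [ 9.6 79. ] 83.68
[[460.8999938964844, 238.89999389648438], [539.4000244140625, 230.1999969482422], [540.5, 239.6999969482422], [461.8999938964844, 248.39999389648438]]
rail [493.  179.6] [ 8.9 78.8] 82.72
[[453.29998779296875, 180.1999969482422], [531.5, 170.1999969482422], [532.5999755859375, 179.0], [454.3999938964844, 189.0]]
```

Run:
```python
from h import *
im=cv2.imread("pics/top0.png"); cal=optics.calibration("top")
big=cv2.resize(im,None,fx=4,fy=4,interpolation=cv2.INTER_CUBIC)
hsv=cv2.cvtColor(big,cv2.COLOR_BGR2HSV)
u0,v0,u1,v1=1130,840,1270,1060
def rep(name,m,z):
    c=max(cv2.findContours(m,cv2.RETR_EXTERNAL,cv2.CHAIN_APPROX_NONE)[0],key=cv2.contourArea)
    p=cast(cal,(c[:,0,:]+.5+[u0,v0])/4-.5,z)[:,:2]; r=cv2.minAreaRect(np.float32(p*1000))
    print(name,np.round(r[0],1),np.round(r[1],1),round(r[2],2),np.round(cv2.boxPoints(r)).tolist())
s=hsv[v0:v1,u0:u1]
for S in (92,98,104):
    m=cv2.inRange(s,(14,S,104),(24,255,255)); m=cv2.morphologyEx(m,cv2.MORPH_OPEN,np.ones((7,7)))
    rep(f"all S{S}",m,.03)
    m2=cv2.inRange(s,(17,S,104),(24,255,255)); m2=cv2.morphologyEx(cv2.morphologyEx(m2,cv2.MORPH_CLOSE,np.ones((5,5))),cv2.MORPH_OPEN,np.ones((9,9)))
    rep(f"high S{S}",m2,.04)
col=s[:,60]; print([tuple(map(int,col[i])) for i in range(20,210,8)])
```

```text
all S92 [ 455.3 -209.8] [117.7  42.4] 0.9 [[396.0, -190.0], [397.0, -232.0], [514.0, -230.0], [514.0, -188.0]]
high S92 [ 471.9 -206.9] [84.4 37.4] 2.3 [[429.0, -190.0], [431.0, -227.0], [515.0, -224.0], [513.0, -187.0]]
all S98 [ 455.2 -208. ] [117.6  38.1] 1.17 [[396.0, -190.0], [397.0, -228.0], [514.0, -226.0], [514.0, -188.0]]
high S98 [ 471.5 -206.8] [83.5 37.1] 2.3 [[429.0, -190.0], [431.0, -227.0], [514.0, -224.0], [512.0, -187.0]]
all S104 [ 454.9 -207.9] [117.4  36.6] 1.98 [[396.0, -192.0], [397.0, -228.0], [514.0, -224.0], [513.0, -188.0]]
high S104 [ 470.8 -206.3] [82.1 36.1] 2.3 [[429.0, -190.0], [430.0, -226.0], [512.0, -223.0], [511.0, -187.0]]
[(14, 87, 103), (14, 79, 106), (18, 88, 104), (18, 115, 120), (18, 115, 120), (18, 117, 120), (18, 114, 121), (18, 117, 120), (18, 114, 121), (17, 118, 119), (18, 118, 121), (17, 116, 121), (17, 121, 120), (17, 118, 119), (17, 119, 120), (17, 120, 106), (15, 125, 110), (15, 126, 113), (15, 125, 112), (15, 126, 115), (17, 121, 112), (15, 97, 89), (13, 95, 102), (13, 91, 104)]
```

The jig's bed measures 131 × 279 mm (130 × 280 given). Its origin is about (534.9, 205.1) mm with yaw −7.2°, and the rail midpoint agrees to 0.4 mm. The high part of the lapped cleat measures 84 × 37.4 mm (84 × 38 given), so the cleat's origin is about (453.9, −207.6) mm with yaw 2.3°. I'll move above it and turn by −10.5°.

arm_command:
  deltas: [0,0,-0.01,0.01,0.012,0,91,0,0,-0.02,0.03,0.037,0,91,0,0,-0.03,0.06,0.075,0,91,0,0,-0.045,0.09,0.112,-0.01,91,0,0,-0.06,0.12,0.149,-0.02,91,0,0,-0.07,0.15,0.187,-0.03,91,0,0,-0.08,0.18,0.224,-0.04,91,0,0,-0.09,0.21,0.262,-0.05,91,0,0,-0.1,0.24,0.3,-0.06,91,0,0,-0.11,0.27,0.337,-0.075,91,0,0,-0.117,0.295,0.367,-0.09,91,0,0,-0.117,0.314,0.391,-0.1,91,0,0,-0.117,0.3224,0.4017,-0.1,91,0,0,-0.117,0.3224,0.4017,-0.1,91,0,0,-0.117,0.3224,0.4017,-0.1,91,0,0,-0.117,0.3224,0.4017,-0.1,91]
  force: 30

```text
clock: 1.7
position: [0.4602, -0.2096, 0.1462]
ee_rot: [3.14, 0.058, 0.0]
force: [-0.1, -0.6, 0.2]
width: 0.991
gripper_force: 0.0
```

Run:
```python
from h import *
s=sensors.observe(); cal=optics.calibration("wrist"); im=optics.get_image("wrist"); cv2.imwrite("pics/w1.png",im)
np.savez("pics/w1.npz",**cal)
print(s["clock"],s["position"],s["ee_rot"])
o=np.array([.4539,-.2076]);a=np.radians(2.3);R=np.array([[np.cos(a),-np.sin(a)],[np.sin(a),np.cos(a)]])
for x,y,z in [(60,19,40),(60,-19,40),(-24,19,40),(-24,-19,40),(-60,19,20),(-60,-19,20)]:
    print((x,y,z),np.round(proj(cal,[*(o+R@[x/1e3,y/1e3]),z/1e3])[0],1))
```

```text
1.7 [ 0.46016675 -0.20964393  0.14616986] [3.13999464e+00 5.84645063e-02 7.42051015e-05]
(60, 19, 40) [228.9 135.2]
(60, -19, 40) [273.6 134.9]
(-24, 19, 40) [231.8 225.4]
(-24, -19, 40) [272.2 225.2]
(-60, 19, 20) [234.3 248.7]
(-60, -19, 20) [270.6 248.5]
```

View pics/w1.png

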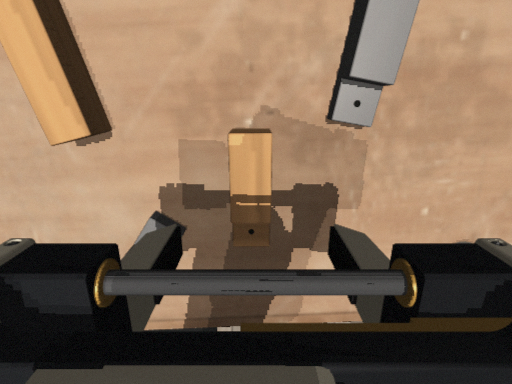

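In the wrist view the lapped cleat is directly below. Its far end is at v≈130 (u 229–271), with the step towards the robot and the lap's end at v≈246. That is within about 3 mm of the prediction, and the gripper is centred and aligned. Next: descend to 30 mm and close.

arm_command:
  deltas: [0,0,0,0,0,-0.01,91,0,0,0,0,0.001,-0.03,91,0,0,0,0,0.002,-0.055,91,0,0,0,0,0.002,-0.08,91,0,0,0,0,0.002,-0.1,91,0,0,0,0,0.002,-0.112,91,0,0,0,0,0.002,-0.116,91,0,0,0,0,0.002,-0.116,91,0,0,0,0,0.002,-0.116,91,0,0,0,0,0.002,-0.116,30,0,0,0,0,0.002,-0.116,30,0,0,0,0,0.002,-0.116,30,0,0,0,0,0.002,-0.116,30,0,0,0,0,0.002,-0.116,30,0,0,0,0,0.002,-0.116,30,0,0,0,0,0.002,-0.116,30]
  force: 30

```text
clock: 3.35
position: [0.4611, -0.2057, 0.0297]
ee_rot: [3.141, 0.063, -0.0]
force: [0.6, 0.7, -1.1]
width: 0.429
gripper_force: 0.0
```

arm_command:
  deltas: [0,0,0,0,0,0,30,0,0,0,0,0,0,30,0,0,0,0,0,0,30,0,0,0,0,0,0,30]
  force: 30

```text
clock: 3.75
position: [0.4611, -0.2057, 0.0297]
ee_rot: [3.141, 0.063, -0.0]
force: [0.8, -0.5, 0.2]
width: 0.416
gripper_force: 30.0
```

The cleat is gripped (38.3 mm opening, 30 N). Next: lift, carry over the channel and turn to the jig's yaw (−9.5°).

arm_command:
  deltas: [0,0,0,0,0,0.01,30,0,0,0,0,0,0.03,30,0,0,0,0,0,0.055,30,0,0,-0.005,0.001,0.01,0.08,30,0,0,-0.01,0.003,0.03,0.095,30,0,0,-0.02,0.006,0.06,0.1,30,0,0,-0.03,0.01,0.1,0.1,30,0,0,-0.04,0.014,0.14,0.1,30,0,0,-0.05,0.018,0.18,0.1,30,0,0,-0.06,0.022,0.22,0.1,30,0,0,-0.07,0.026,0.26,0.1,30,0,0,-0.08,0.03,0.3,0.1,30,0,0,-0.09,0.034,0.34,0.1,30,0,0,-0.1,0.037,0.375,0.1,30,0,0,-0.1055,0.039,0.4,0.1,30,0,0,-0.1055,0.0405,0.412,0.1,30,0,0,-0.1055,0.0408,0.4145,0.1,30,0,0,-0.1055,0.0408,0.4145,0.1,30,0,0,-0.1055,0.0408,0.4145,0.1,30,0,0,-0.1055,0.0408,0.4145,0.1,30]
  force: 30

```text
clock: 5.75
position: [0.502, 0.207, 0.1297]
ee_rot: [3.134, -0.201, -0.0]
force: [0.7, 0.1, -2.2]
width: 0.413
gripper_force: 30.0
```

Run:
```python
from h import *
s=sensors.observe(); cal=optics.calibration("wrist"); im=optics.get_image("wrist"); cv2.imwrite("pics/w2.png",im)
np.savez("pics/w2.npz",**cal)
print(s["clock"],s["position"],s["ee_rot"],s["force"])
o=np.array([.5349,.2051]);a=np.radians(-7.2);R=np.array([[np.cos(a),-np.sin(a)],[np.sin(a),np.cos(a)]])
for x,y,z in [(20,25,21),(20,-25,21),(-100,25,21),(-100,-25,21),(50,45,61),(50,-45,61),(150,65,15),(150,-65,15)]:
    print((x,y,z),np.round(proj(cal,[*(o+R@[x/1e3,y/1e3]),z/1e3])[0],1))
T=cv2.Rodrigues(s["ee_rot"])[0]; p=s["position"]
for x in (60-7,60-3): 
  for y in (19,-19): print("end top",x,y,proj(cal,p+T@np.array([x,y,-10])/1e3)[0])
```

```text
5.75 [0.5020245  0.20704746 0.12974882] [ 3.13433781e+00 -2.00675816e-01 -2.42913629e-04] [ 0.7123019   0.0744609  -2.18819087]
(20, 25, 21) [222.5 136. ]
(20, -25, 21) [280.7 135.8]
(-100, 25, 21) [227.2 258.5]
(-100, -25, 21) [277.7 258.3]
(50, 45, 61) [185.9  99.8]
(50, -45, 61) [315.6  99.3]
(150, 65, 15) [162.6 -42.1]
(150, -65, 15) [338.2 -42.7]
end top 53 19 [295.13760577 167.93759841]
end top 53 -19 [213.0886709  168.06663503]
end top 57 19 [295.50199932 159.43444758]
end top 57 -19 [212.68449285 159.56455168]
```

View pics/w2.png

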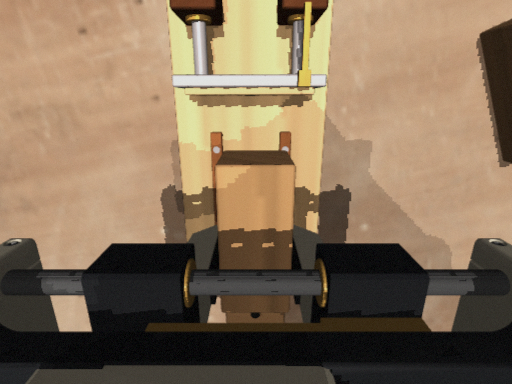

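Run:
```python
from h import *
s=sensors.observe(); cal=dict(np.load("pics/w2.npz"))
R=cv2.Rodrigues(cal["rvec"])[0]; print("cam",-R.T@cal["tvec"].ravel(),"axis",R[2],"f",cal["camera_matrix"][0,0],cal["camera_matrix"][:2,2])
T=cv2.Rodrigues(s["ee_rot"])[0]; p=s["position"]
for x,z in [(53,-10),(53,0),(53,30),(57,-10),(57,30),(-31,-10),(-31,10),(-67,10)]:
  print(x,z,[np.round(proj(cal,p+T@np.array([x,y,z])/1e3)[0],1).tolist() for y in (19,-19)])
im=cv2.imread("pics/w2.png")
for u in (235,255,275): print(u,[(v,*map(int,im[v,u])) for v in range(144,174,2)])
for v in (158,175,200): print(v,[(u,*map(int,im[v,u])) for u in list(range(208,228,3))+list(range(282,304,3))])
```

```text
cam [0.58513228 0.19615703 0.26840574] axis [-0.30376737  0.03818839 -0.95198058] f 284.83676538085626 [254.8554322  189.70852069]
53 -10 [[294.5, 168.0], [212.5, 168.2]]
53 0 [[291.9, 163.3], [215.3, 163.5]]
53 30 [[285.6, 152.4], [221.9, 152.5]]
57 -10 [[294.9, 159.5], [212.1, 159.7]]
57 30 [[285.8, 145.7], [221.7, 145.8]]
-31 -10 [[288.3, 316.1], [219.7, 316.2]]
-31 10 [[284.7, 292.6], [223.4, 292.7]]
-67 10 [[283.0, 338.5], [225.4, 338.7]]
235 [(144, 128, 186, 221), (146, 131, 187, 223), (148, 130, 189, 223), (150, 82, 119, 150), (152, 33, 57, 78), (154, 39, 59, 82), (156, 42, 63, 86), (158, 38, 57, 79), (160, 36, 56, 77), (162, 32, 52, 76), (164, 47, 71, 102), (166, 101, 155, 206), (168, 119, 180, 223), (170, 115, 174, 219), (172, 119, 180, 221)]
255 [(144, 128, 186, 222), (146, 131, 186, 222), (148, 130, 186, 222), (150, 82, 119, 149), (152, 35, 56, 77), (154, 39, 59, 82), (156, 35, 56, 78), (158, 33, 57, 77), (160, 42, 66, 86), (162, 34, 56, 75), (164, 43, 65, 93), (166, 85, 134, 183), (168, 96, 146, 198), (170, 98, 149, 198), (172, 98, 149, 197)]
275 [(144, 143, 202, 226), (1
[... 537 characters left out ...]
175, 216), (300, 130, 186, 224), (303, 131, 189, 223)]
175 [(208, 129, 185, 221), (211, 121, 175, 215), (214, 46, 80, 139), (217, 106, 162, 212), (220, 114, 175, 222), (223, 116, 176, 221), (226, 119, 181, 224), (282, 98, 152, 203), (285, 101, 156, 208), (288, 106, 159, 210), (291, 106, 159, 210), (294, 86, 133, 177), (297, 124, 179, 218), (300, 128, 184, 223), (303, 128, 184, 222)]
200 [(208, 56, 84, 108), (211, 57, 82, 106), (214, 23, 39, 63), (217, 75, 114, 156), (220, 94, 145, 191), (223, 95, 148, 194), (226, 94, 146, 196), (282, 98, 151, 203), (285, 102, 157, 206), (288, 106, 163, 211), (291, 104, 157, 208), (294, 57, 89, 119), (297, 50, 78, 103), (300, 56, 82, 106), (303, 55, 84, 107)]
```

The wrist view shows the cleat held straight above the channel. Its top far edge is at v=165 and its foot at v=150 (u 220–290), which puts the square end about 54.5 mm ahead of the TCP. The rails' inner edges are at u≈223 and 279, and the plate front is at v≈93 with the brass pointer at (305,80). Everything is centred with about 30 mm of clearance to the plate. Next: lower onto the bed.

arm_command:
  deltas: [0,0,0,0,0,-0.01,30,0,0,0,0,0,-0.03,30,0,0,0,0,0,-0.05,30,0,0,0,0,0,-0.065,30,0,0,0,0,0,-0.074,30,0,0,0,0,0,-0.079,30,0,0,0,0,0,-0.082,30,0,0,0,0,0,-0.083,30,0,0,0,0,0,-0.084,30,0,0,0,0,0,-0.084,30,0,0,0,0,0,-0.084,30]
  force: 30

```text
clock: 6.9
position: [0.5021, 0.2089, 0.0461]
ee_rot: [-3.135, 0.197, -0.001]
force: [0.4, -0.6, -1.9]
width: 0.408
gripper_force: 30.0
```

arm_command:
  deltas: [0,0,0,0,0,-0.0005,30,0,0,0,0,0,-0.001,30,0,0,0,0,0,-0.0015,30,0,0,0,0,0,-0.0015,30,0,0,0,0,0,-0.0015,30]
  force: 30

```text
clock: 7.4
position: [0.502, 0.2088, 0.0447]
ee_rot: [-3.135, 0.198, -0.001]
force: [-1.3, -0.8, 6.4]
width: 0.412
gripper_force: 30.0
```

The cleat is on the bed at z 0.0447, as expected, with about 7 N of contact. I'll open briefly so it lies flat, then re-grip.

arm_command:
  deltas: [0,0,0,0,0,0,46,0,0,0,0,0,0,46,0,0,0,0,0,0,46,0,0,0,0,0,0.0005,46,0,0,0,0,0,0.0005,30,0,0,0,0,0,0.0005,30,0,0,0,0,0,0.0005,30,0,0,0,0,0,0.0005,30,0,0,0,0,0,0.0005,30,0,0,0,0,0,0.0005,30]
  force: 30

```text
clock: 8.4
position: [0.5019, 0.2088, 0.0448]
ee_rot: [-3.135, 0.197, -0.0]
force: [0.2, 0.4, 0.7]
width: 0.408
gripper_force: 30.0
```

Run:
```python
from h import *
s=sensors.observe(); cal=optics.calibration("wrist"); im=optics.get_image("wrist"); cv2.imwrite("pics/w3.png",im)
np.savez("pics/w3.npz",**cal)
print(s["clock"],s["position"],s["ee_rot"],s["force"],s["gripper_force"],s["width"])
o=np.array([.5349,.2051]);a=np.radians(-7.2);R=np.array([[np.cos(a),-np.sin(a)],[np.sin(a),np.cos(a)]])
print("jig xy TCP",R.T@(s["position"][:2]-o))
for n,x,y,z in [("facing top",50,0,61),("ridge mid",120,-36,62),("ptr tip rest",102,-36,65)]:
    print(n,np.round(proj(cal,[*(o+R@[x/1e3,y/1e3]),z/1e3])[0],1))
c=cv2.resize(im[0:200,130:390],None,fx=3,fy=3,interpolation=cv2.INTER_CUBIC); cv2.imwrite("pics/w3c.png",c)
```

```text
8.4 [0.50192189 0.20881875 0.04476113] [-3.13533751e+00  1.97445248e-01 -1.16924571e-04] [0.20688822 0.35923256 0.71172408] 30.000064373016357 0.40815640285097543
jig xy TCP [-0.03318415 -0.00044382]
facing top [252.7  99.7]
ridge mid [ 360.6 -122.1]
ptr tip rest [357.8 -60.6]
```

View pics/w3c.png

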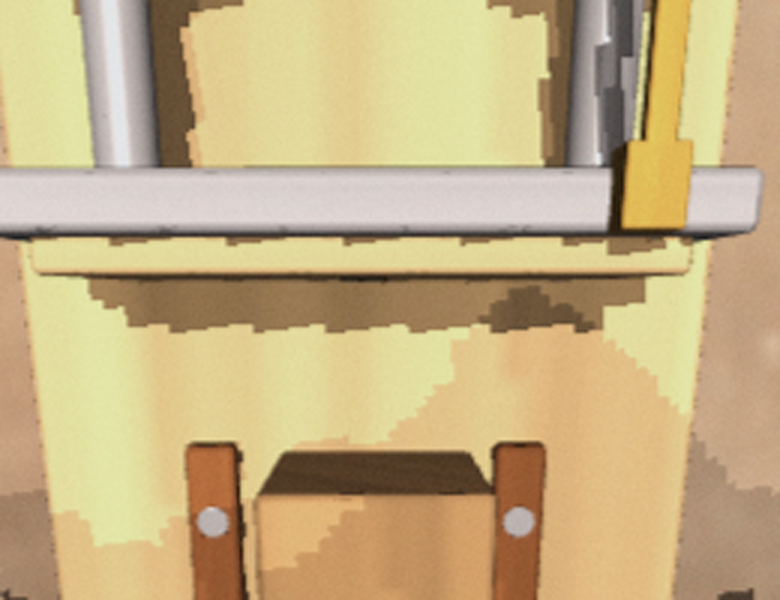

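The crop shows the cleat flat between the rails. Its top front edge is at v≈164.7, and the facing's top edge at v≈90.7. The plate is at rest and still clear. I'll compute the gap from these.

Run:
```python
from h import *
cal=dict(np.load("pics/w3.npz"))
o=np.array([.5349,.2051]);a=np.radians(-7.2);R=np.array([[np.cos(a),-np.sin(a)],[np.sin(a),np.cos(a)]])
for n,cx,cy,z in [("facing L",36,272,.061),("facing R",690,272,.061),("cleat L",260,494,.055),("cleat R",492,494,.055),("foot L",288,452,.015),("foot R",470,452,.015),("railL end",238,446,.021),("railR end",497,446,.021)]:
    print(n,np.round(1e3*(R.T@(cast(cal,[cx/3+130-.33,cy/3-.33],z)[0,:2]-o)),1))
```

```text
facing L [53.7 45. ]
facing R [ 53.6 -43.4]
cleat L [21.6 16.9]
cleat R [ 21.6 -18.7]
foot L [21.1 16.5]
foot R [ 21.  -19.6]
railL end [23.3 25.4]
railR end [ 23.2 -24. ]
```

The gap is about 32.2 mm; the wrist camera's common offset cancels between the two edges. The target is therefore about 50 mm along the channel. I'll slide 30 mm along (0.992, −0.125) first.

arm_command:
  deltas: [0,0,0,0.002,-0.0003,0,30,0,0,0,0.005,-0.0006,0,30,0,0,0,0.008,-0.001,0,30,0,0,0,0.011,-0.0014,0,30,0,0,0,0.014,-0.0018,0,30,0,0,0,0.017,-0.0021,0,30,0,0,0,0.02,-0.0025,0,30,0,0,0,0.023,-0.0029,0,30,0,0,0,0.026,-0.0033,0,30,0,0,0,0.028,-0.0035,0,30,0,0,0,0.0298,-0.0038,0,30,0,0,0,0.0298,-0.0038,0,30,0,0,0,0.0298,-0.0038,0,30]
  force: 30

```text
clock: 9.75
position: [0.5321, 0.2049, 0.0448]
ee_rot: [-3.135, 0.198, -0.001]
force: [0.1, -0.1, 0.7]
width: 0.409
gripper_force: 30.0
```

Now another 15 mm, slowly, to about 13 mm of plate travel.

arm_command:
  deltas: [0,0,0,0.001,-0.0001,0,30,0,0,0,0.0025,-0.0003,0,30,0,0,0,0.004,-0.0005,0,30,0,0,0,0.0055,-0.0007,0,30,0,0,0,0.007,-0.0009,0,30,0,0,0,0.0085,-0.0011,0,30,0,0,0,0.01,-0.0013,0,30,0,0,0,0.0115,-0.0014,0,30,0,0,0,0.013,-0.0016,0,30,0,0,0,0.014,-0.0018,0,30,0,0,0,0.0149,-0.0019,0,30,0,0,0,0.0149,-0.0019,0,30,0,0,0,0.0149,-0.0019,0,30,0,0,0,0.0149,-0.0019,0,30]
  force: 30

```text
clock: 11.15
position: [0.5445, 0.2034, 0.0447]
ee_rot: [3.135, -0.196, -0.005]
force: [-10.6, 1.1, 11.1]
width: 0.412
gripper_force: 30.0
```

Run:
```python
from h import *
F=[];P=[]
for i in range(6):
    s=sensors.observe(); F.append(s["force"]); P.append(s["position"]); im=optics.get_image("wrist")
print(np.mean(F,0),np.std(F,0),np.mean(P,0),s["clock"])
cv2.imwrite("pics/w4.png",im)
```

```text
[-10.51534563   0.54788795  10.84182211] [0.17724842 0.52701083 0.5803188 ] [0.54454999 0.20338417 0.04473826] 11.4
```

Run:
```python
from h import *
im=cv2.imread("pics/w4.png"); t=optics.get_image("top"); cv2.imwrite("pics/top4.png",t)
s=optics.get_image("side"); cv2.imwrite("pics/side4.png",s)
out=np.zeros((600,800,3),np.uint8)
c=cv2.resize(im[0:200,140:370],None,fx=2.2,fy=2.2,interpolation=cv2.INTER_CUBIC); out[:c.shape[0],:c.shape[1]]=c
d=cv2.resize(t[160:240,150:210],None,fx=4.8,fy=4.8,interpolation=cv2.INTER_CUBIC); d=cv2.convertScaleAbs(d,alpha=1.6); out[:d.shape[0],510:510+d.shape[1]]=d
e=cv2.resize(s[135:180,185:285],None,fx=3.5,fy=3.5,interpolation=cv2.INTER_CUBIC); out[442:442+e.shape[0],:e.shape[1]]=e
cv2.imwrite("pics/comp4.png",out)
```

```text
(no output)
```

View pics/comp4.png

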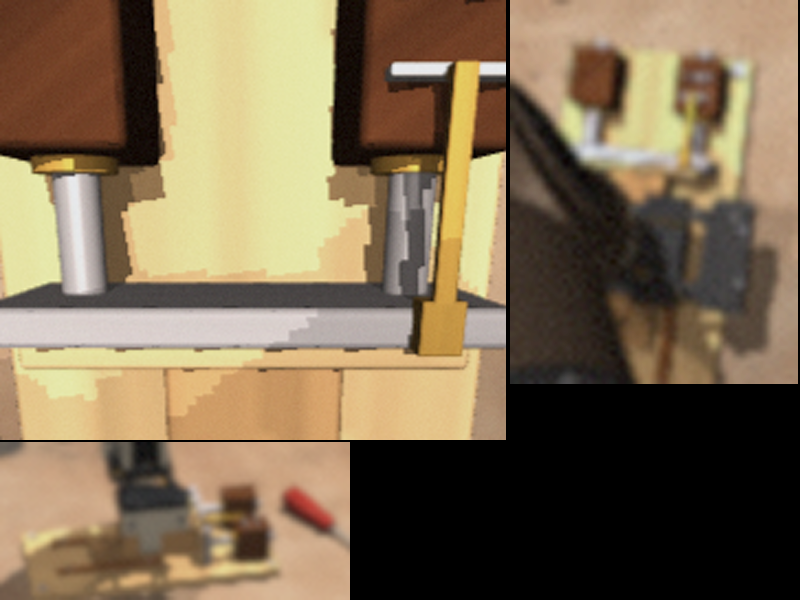

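The wrist view shows the cleat flush on the plate. The pointer tip, at crop (467,62), is just at the near ridge (crop y 62–78), so plate travel is about 11 mm. That matches the TCP travel (43.0 − 32.3 = 10.7 mm). About 7 mm remains, and I'll ease the downward load slightly as I go.

arm_command:
  deltas: [0,0,0,0,0,0.0003,30,0,0,0,0.001,-0.0001,0.0006,30,0,0,0,0.002,-0.0003,0.0006,30,0,0,0,0.003,-0.0004,0.0006,30,0,0,0,0.004,-0.0005,0.0006,30,0,0,0,0.005,-0.0006,0.0006,30,0,0,0,0.006,-0.0008,0.0006,30,0,0,0,0.007,-0.0009,0.0006,30,0,0,0,0.007,-0.0009,0.0006,30,0,0,0,0.007,-0.0009,0.0006,30,0,0,0,0.007,-0.0009,0.0006,30,0,0,0,0.007,-0.0009,0.0006,30]
  force: 30

```text
clock: 12.75
position: [0.5511, 0.2025, 0.0448]
ee_rot: [3.135, -0.196, -0.007]
force: [-10.2, 1.1, 7.0]
width: 0.412
gripper_force: 30.0
```

Run:
```python
from h import *
F=[];P=[]
for i in range(6):
    s=sensors.observe(); F.append(s["force"]); P.append(s["position"]); cal=optics.calibration("wrist"); im=optics.get_image("wrist")
P=np.mean(P,0); print(np.mean(F,0),P,s["ee_rot"],s["clock"])
a=np.radians(-7.2); j=(P[:2]-[.5349,.2051])@[np.cos(a),np.sin(a)]; print("travel mm",1e3*(j+.03318)-32.3)
cv2.imwrite("pics/w5.png",im); np.savez("pics/w5.npz",**cal)
```

```text
[-10.47397435   0.93360793   6.33431456] [0.55104373 0.20254584 0.04480372] [ 3.13457788 -0.19564357 -0.00682043] 13.0
travel mm 17.216556921880205
```

Run:
```python
from h import *
im=cv2.imread("pics/w5.png"); t=optics.get_image("top"); cv2.imwrite("pics/top5.png",t)
out=np.zeros((600,800,3),np.uint8)
c=cv2.resize(im[0:230,120:390],None,fx=1.8,fy=1.8,interpolation=cv2.INTER_CUBIC); out[:c.shape[0],:c.shape[1]]=c
d=cv2.resize(t[168:208,158:203],None,fx=6.5,fy=6.5,interpolation=cv2.INTER_CUBIC); d=cv2.convertScaleAbs(d,alpha=1.7); out[:d.shape[0],500:500+d.shape[1]]=d
t4=cv2.imread("pics/top4.png"); d=cv2.resize(t4[168:208,158:203],None,fx=6.5,fy=6.5,interpolation=cv2.INTER_CUBIC); d=cv2.convertScaleAbs(d,alpha=1.7); out[300:300+d.shape[0],500:500+d.shape[1]]=d
cv2.imwrite("pics/comp5.png",out)
```

```text
(no output)
```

View pics/comp5.png

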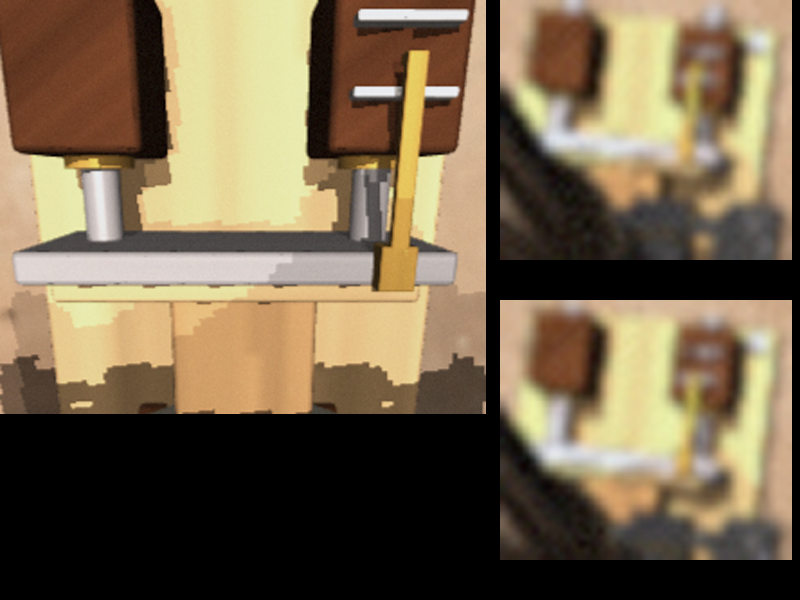

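The wrist view shows the pointer tip at crop y≈51, between the near ridge (y≈88) and the far ridge (y≈22), almost exactly midway. The cleat is flush on the plate. I'll hold briefly to check that it's steady.

arm_command:
  deltas: [0,0,0,0,0,0,30,0,0,0,0,0,0,30,0,0,0,0,0,0,30,0,0,0,0,0,0,30,0,0,0,0,0,0,30,0,0,0,0,0,0,30,0,0,0,0,0,0,30,0,0,0,0,0,0,30]
  force: 30

```text
clock: 13.9
position: [0.551, 0.2026, 0.0448]
ee_rot: [3.135, -0.196, -0.007]
force: [-10.6, 1.6, 5.8]
width: 0.413
gripper_force: 30.0
```

```bash
python3 -c "
from cell import arm
print(arm.sign_off())"
```

```text
the job is handed in; nothing more can be done
None
```

I laid the lapped cleat flat in the channel, slid it along and pressed it square against the plate; the pointer stands about midway between the ridges (about 17 mm of plate travel), and I handed the job in at 13.9 s with the arm still holding it there steadily.

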